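Find the key that opens the compass box

TASK

The compass box is locked and only one of its three keys turns the lock: try the keys one after another by pushing their bows gently clockwise with a closed fingertip, without forcing a key that stops. Leave the one that works at a quarter turn so that the bolt is drawn, then push the lid by its thumb ridge fully open towards the back of the box, leaving the other things on the lap desk where they are.

Things in the scene. Friction and masses are not known exactly. Their poses are not given: they have to be found in the camera images.
- box: White plastic compass box, 140 (x) x 210 (y) x 50 mm (z), fixed to the blue lap desk, whose top is 15 mm above the table. Origin: centre of its underside; x from its front (robot's side) to its back, y to the left. Front 50 mm of its top (x -70 to -20 mm): the lock deck, z = 50 mm. Behind it a flat sliding lid, top at z = 54 mm, covers the drawing compass.
- deck (a point): Middle of the lock deck's surface. Three like steel keys stand here in a row across the box, 65 mm apart. One key, another at each start, works the lock; nothing shows which. The working one turns on up to 150 degrees against steady friction (3 to 5 N pushed 17 mm from its axis) and stays where left; the two wrong ones stop at about 0.2 to 0.3 rad.
- key_middle: Middle key, upright in its keyhole. Origin: on its vertical axis at the deck's surface. Flat bow 44 mm long (own x, 22 mm either side of the axis), 6 mm thick (own y), 8 to 34 mm above the deck, over a washer 24 mm across, 3 mm high. At the start the bow lies along the box's x, at most 0.1 rad turned. Turns only clockwise from above (its end nearest the robot goes left).
- key_left: The left-hand key, 65 mm to the left (seen from the robot) of the middle one; shape, origin, axes and way of turning as for the middle key.
- key_right: The right-hand key, 65 mm to the right (seen from the robot) of the middle one; shape, origin, axes and way of turning as for the middle key.
- bolt (a joint): Lock bolt inside, slides to the box's left, m: 0 = locked. The working key draws it 16 mm x sine of its angle, less 3 mm: 0.013 at the quarter turn, when the bow points straight across the box. From 0.0105 (key at 58 to 122 degrees) the lid is free; turned farther, the bolt springs back. Drawn, its square steel end sticks out of the box's left side.
- lid (a joint): Sliding lid, m: 0 = shut, grows as it slides to the back of the box (box's +x), 0.062 at its stop; friction about 1.5 N. Held shut by the bolt, with 1 to 2 mm of play.
- ridge (a point): Middle of the top of the lid's thumb ridge: a straight upright rib 90 mm long across the box (y), 6 mm thick (x), its top 15 mm above the lid's, 22 mm behind the box's centre when shut; moves with the lid.
- pencil: yellow mechanical pencil with a push button, 130 x 12 x 11 mm, lying; origin under its middle; bystander
- clip: small steel tape clip, 30 x 22 x 14 mm; origin under its middle; bystander
- counter1: smooth wooden counter, 28 mm across, 7 mm thick, lying flat; origin under its middle; bystander
- counter2: second wooden counter, same size, lying flat; origin under its middle; bystander
- eraser: dark rubber eraser, 45 x 20 x 13 mm; origin under its middle; bystander
- sharpener: aluminium pencil sharpener, 26 x 16 x 12 mm; origin under its middle; bystander

How it is judged:
By the outcome, as a careful person would: the job done as asked, in the order asked, and still so for the second after the job is handed in, with the robot touching nothing.
It also fails if it takes over 48 s, if anything falls off the work surface, if the arm or the gripper's body presses on something with over 40 N, if the wrist force passes 120 N, or if a joint passes its speed limit or range.

ROBOT

A 6-joint arm with a two-finger parallel gripper is mounted at the origin on the work surface. World frame = base frame: x ahead of the robot, y to its left, z up, the work surface at z = 0. Lengths are in m, angles in degrees, forces in N, time in s.
With the tool pointing down it reaches from about 0.325 to 0.775 m from the base axis. Payload 5.5 kg.
Tool frame: the origin (TCP) lies at the centre of the arm's flange, where the gripper is bolted on; the fingertips stand 182 mm ahead of it and the grasp point (between the pads) lies 163 mm ahead of it; z points along the fingers, y is the line along which they close (so a half turn about z gives the same grasp; the last joint's range is limited). The gripper opens to 88 mm and grips with 3 to 60 N. Pads are 20 mm wide; open, the fingers measure 115 mm over their backs; the gripper's body (75 mm by 178 mm) begins 61 mm behind the grasp point.
Start: joints at [-66.331, 5.22, 70.514, -0, 104.267, -3.249], TCP at [0.272, -0.535, 0.405] pointing down, gripper open.
Joint ranges: [-164.24, 164.24], [-49.07, 125.15], [9.68, 141.18], [-86.29, 266.29], [3.28, 154.24], [-151.56, 151.56]. Speed limits (degrees/s): [147.25, 147.25, 172.46, 180, 180, 180].

INTERFACE

Orientations are given as [roll, pitch, yaw] about the fixed x, y, z axes, in that order (R = Rz(yaw) Ry(pitch) Rx(roll)).
In Python, from station import r gives the robot as it stands. The module is installed in compiled form; this text tells all that it offers. Calls block until the motion is done:
- r.reach(position, orientation): joint-space move of the TCP to a pose.
- r.servo_line(position, rotation=None, speed=0.15): straight line of the TCP; rotation=None keeps the orientation; speed is the mean speed in m/s.
- r.move_joints(angles): joint-space move.
- r.let_go() and r.grab(squeeze=None): open the fingers fully, or close them until they stop; squeeze is the grip in N (None keeps the last).
- r.wait(seconds).
- r.inverse_kinematics(position, orientation): joint angles nearest the present ones, or None.
- r.sense(): the state.
- r.snapshot(name): name is "scene" or "top" or "wrist"; returns a dict with "frame" (400x640x3 uint8, red, green, blue), "fx", "fy", "cx", "cy" (pixels), "dist_coeffs" ([k1, k2, p1, p2, k3] as OpenCV has them; the pictures are not rectified), "R" (3x3) and "t" (3): a world point X has camera coordinates R X + t. Camera axes: x right, y down, z forward; pixel columns grow to the right and rows downward; lengths in m; the calibration is good to about 2 mm. A picture is of the moment at which its call begins. There is no depth.
A pose or a line that the arm cannot do raises r.IKError and nothing moves.
- r.hand_in(): hands the job in; it is judged then, once.
The state is a dict: "clock": time; "joints": joint angles; "joint_vel": joint speeds; "joint_torque": joint torques, N m; "tcp_pos": TCP position; "orientation": TCP orientation; "contact_force": force on the tool from outside, world axes, zero at the start; "torque": the same for the moment, N m; "opening": finger opening in m; "gripper_force": force on a finger pad.
Only numpy, scipy, OpenCV 4.12 (cv2) and the standard library are available. Lean on these libraries where they do the work, as an engineer would, in place of code of your own. Each camera call takes 0.05 s, during which the arm holds its last target. There are 200 camera calls.

## Working session

There is one attempt and no reset: what is moved stays moved. The work goes in short steps, each a Python script; the robot and the scene stay as the last script left them, time stands still between calls to the robot, and variables do not carry over. Pictures are saved under pics/ and viewed, at most 10 in all, crops included, and the job is handed in when it is done.

```bash
mkdir -p pics; python3 - <<'E'
from station import r
import cv2,pickle
d={}
for n in("scene","top"):
    s=r.snapshot(n);d[n]=s;cv2.imwrite(f"pics/{n}0.png",s["frame"][:,:,::-1])
    print(n,s["fx"],s["dist_coeffs"],(-s["R"].T@s["t"]).round(3))
pickle.dump(d,open("s0.pkl","wb"))
print(r.sense())
E
```

```text
scene 506.60519173349525 [-0.04524216  0.          0.          0.          0.        ] [ 1.239 -0.044  0.494]
top 401.9388760846692 [-0.06989705  0.          0.          0.          0.        ] [0.483 0.035 0.788]
{'clock': 0.1, 'joints': array([-6.63323034e+01,  5.25901870e+00,  7.05743371e+01, -8.27038669e-04,
        1.04266157e+02, -3.24885326e+00]), 'joint_vel': array([-0.09669371, -0.15019521, -0.13110072, -0.05012483,  0.11897993,
        0.07219965]), 'joint_torque': array([ 3.05217465e-03, -4.47859061e+01, -4.07568347e+01,  7.02069397e-02,
        2.84539053e-02, -1.31602728e-04]), 'tcp_pos': array([ 0.27163236, -0.53505385,  0.40362367]), 'orientation': array([-1.79900602e+02, -4.83906864e-03,  2.69163426e+01]), 'contact_force': array([ 0.02465764, -0.40050115, -0.13605935]), 'torque': array([ 0.00332285, -0.02181814,  0.00205413]), 'gripper_force': 0.0, 'opening': 0.08803702508607983}
```

View pics/top0.png

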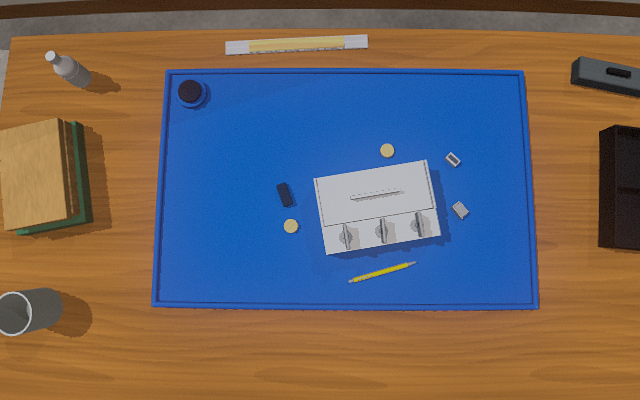

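View pics/scene0.png

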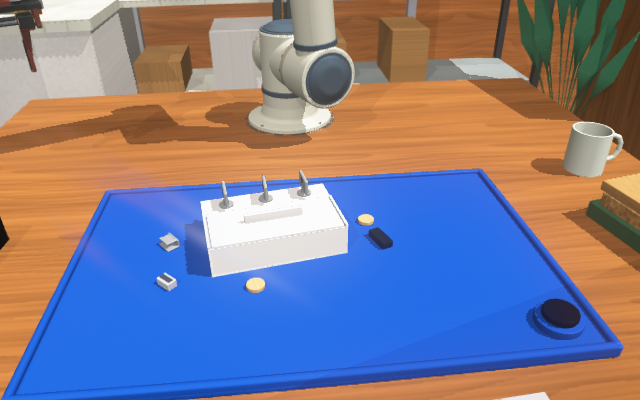

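The top view shows the box at about (378,207), yawed slightly, with keys at (347,237), (383,231) and (419,225). The ridge runs from (350,198) to (403,192). The scene view agrees. Next I'll measure the box corners and zoom in.

```bash
cat > h.py <<'E'
import numpy as np,cv2
def cast(s,px,z):
    K=np.array([[s["fx"],0,s["cx"]],[0,s["fy"],s["cy"]],[0,0,1]])
    u=cv2.undistortPoints(np.array(px,float).reshape(-1,1,2),K,np.array(s["dist_coeffs"])).reshape(-1,2)
    d=np.c_[u,np.ones(len(u))]@s["R"]; c=-s["R"].T@s["t"]
    return c+d*((z-c[2])/d[:,2])[:,None]
def proj(s,X):
    K=np.array([[s["fx"],0,s["cx"]],[0,s["fy"],s["cy"]],[0,0,1]])
    return cv2.projectPoints(np.array(X,float).reshape(-1,1,3),cv2.Rodrigues(s["R"])[0],s["t"],K,np.array(s["dist_coeffs"]))[0].reshape(-1,2)
E
python3 - <<'E'
import pickle,cv2,numpy as np
from h import *
d=pickle.load(open("s0.pkl","rb"));s=d["top"];f=s["frame"]
hsv=cv2.cvtColor(f,cv2.COLOR_RGB2HSV)
m=((hsv[...,1]<70)&(hsv[...,2]>90)).astype(np.uint8);m[:,:300]=0;m[:,448:]=0;m[:155]=0;m[265:]=0
m=cv2.morphologyEx(m,cv2.MORPH_CLOSE,np.ones((7,7)))
c=max(cv2.findContours(m,0,2)[0],key=cv2.contourArea)
rc=cv2.minAreaRect(c);b=cv2.boxPoints(rc);print(rc,b)
W=cast(s,b,.066);print(W.round(4));print([np.linalg.norm(W[i]-W[i-1]).round(4) for i in range(4)])
cv2.imwrite("pics/topc.png",cv2.resize(f[150:265,300:455,::-1],None,fx=5,fy=5,interpolation=cv2.INTER_CUBIC))
q=d["scene"]["frame"][160:280,190:355,::-1]
cv2.imwrite("pics/scc.png",cv2.resize(q,None,fx=4.8,fy=4.8,interpolation=cv2.INTER_CUBIC))
E
```

```text
((376.8236389160156, 206.6184539794922), (77.28785705566406, 116.5861587524414), 80.45086669921875) [[312.92752 178.18042]
 [427.89822 158.83957]
 [440.71976 235.05649]
 [325.74905 254.39734]]
[[ 0.6112  0.0591  0.066 ]
 [ 0.6482 -0.1518  0.066 ]
 [ 0.5088 -0.171   0.066 ]
 [ 0.4736  0.0351  0.066 ]]
[np.float64(0.1396), np.float64(0.2142), np.float64(0.1407), np.float64(0.2091)]
```

View pics/topc.png

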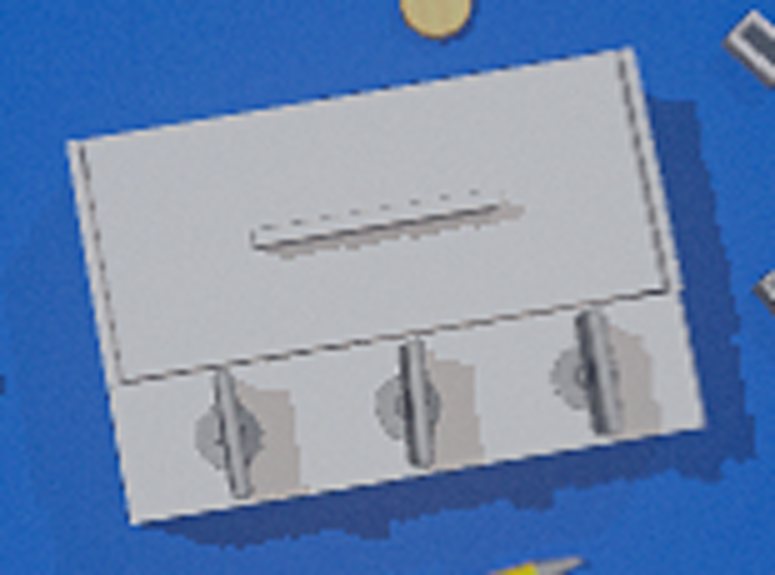

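Corners in the crop divided by 5 give the box. The washers are at crop (229,436), (408,405) and (587,377), and the bow tops are visible. I'll compute the pose and cross-check it against the given sizes.

```bash
python3 - <<'E'
import pickle
from h import *
s=pickle.load(open("s0.pkl","rb"))["top"]
p=lambda l:np.array(l,float)/5+[300,150]
C=cast(s,p([(68,142),(632,48)]),.069);F=cast(s,p([(705,428),(133,522)]),.065)
C[:,2]=F[:,2]=0
phi=[np.degrees(np.arctan2(*(v[[1,0]]))) for v in (C[0]-F[1],C[1]-F[0])]+[np.degrees(np.arctan2(-v[0],v[1]))for v in (C[0]-C[1],F[1]-F[0])]
print("box yaw",phi,"len",np.linalg.norm(C[0]-F[1]),np.linalg.norm(C[1]-F[0]),np.linalg.norm(C[0]-C[1]),np.linalg.norm(F[0]-F[1]))
o=(C.mean(0)+F.mean(0))/2;print("centre",o)
w=cast(s,p([(229,436),(408,405),(587,377)]),.068);print("washers",w)
ph=np.radians(np.median(phi));R=np.array([[np.cos(ph),-np.sin(ph)],[np.sin(ph),np.cos(ph)]])
print("washers box",(w[:,:2]-o[:2])@R)
b=cast(s,p([(222,370),(243,495),(412,340),(424,466),(587,312),(607,432)]),.099)
B=(b[:,:2]-o[:2])@R
for i in (0,2,4):
    v=B[i]-B[i+1];print("bow mid",B[i:i+2].mean(0),"ang",np.degrees(np.arctan2(v[1],v[0])),np.linalg.norm(v))
g=cast(s,p([(252,236),(502,200)]),.084);print("ridge",(g[:,:2]-o[:2])@R)
E
```

```text
box yaw [np.float64(10.057143497365926), np.float64(9.644310913440842), np.float64(9.874755586270377), np.float64(9.464576843807638)] len 0.1387428733333829 0.14023346658646396 0.20915525362099963 0.20815491238971093
centre [ 0.55944253 -0.05715737  0.        ]
washers [[ 5.04286441e-01 -5.13169239e-04  6.80000000e-02]
 [ 5.15618953e-01 -6.44801323e-02  6.80000000e-02]
 [ 5.25857202e-01 -1.28854286e-01  6.80000000e-02]]
washers box [[-0.04475591  0.06517414]
 [-0.04443067  0.0002119 ]
 [-0.04525287 -0.06496615]]
bow mid [-0.04433067  0.06543894] ang -0.25228535755855236 0.0430874297610191
bow mid [-0.04489082  0.00114361] ang -5.001667272663634 0.04314896056175227
bow mid [-0.04467886 -0.06145509] ang -1.5609229598001764 0.04156553323114373
ridge [[ 0.02286471  0.04600204]
 [ 0.02091195 -0.04354917]]
```

Sizes agree to within about 1 mm (washers ±65 mm at x −45 mm, bows 43 mm, ridge at 22 mm). Box yaw is 9.8° and its centre is (0.5594, −0.0572). I'll try the right key first.

```bash
cat > k.py <<'E'
from station import r
import numpy as np
PHI=np.radians(9.77);O=np.array([.5594,-.0572])
RB=np.array([[np.cos(PHI),-np.sin(PHI)],[np.sin(PHI),np.cos(PHI)]])
TZ=.065+.013+.182; UP=.065+.075+.182
RAD=.025;HALF=.010;LEAD=np.radians(8)
def pose(y,th,z,back=0.):
    u=np.array([-np.cos(th),np.sin(th)]);n=np.array([np.sin(th),np.cos(th)])
    b=np.array([-.045,y])+RAD*u-n*(.003+HALF+back)
    return [*(O+RB@b),z],[180,0,np.degrees(PHI+np.pi/2-th-LEAD)],RB@n
def force(n,k=3):
    f=[]
    for _ in range(k): f.append(r.sense()["contact_force"][:2]@n); r.wait(.02)
    return np.mean(f)
def turn(y,th0,lim=6.,end=np.pi/2):
    p,o,n=pose(y,th0,UP,.008); r.reach(p,o)
    r.servo_line([*p[:2],TZ],speed=.12); r.wait(.15)
    f0=np.mean([r.sense()["contact_force"][:2] for _ in range(3)],0)
    log=[];th=th0;back=.008
    while True:
        if back>0: back=max(0,back-.001)
        else: th+=.03 if th<.5 else .05
        p,o,n=pose(y,min(th,end),TZ,back); r.servo_line(p,o,speed=.02)
        f=force(n)-f0@n; log.append((round(float(th),2),round(back*1e3),round(float(f),1)))
        if f>lim or th>=end: break
    print(log,"clock",r.sense()["clock"])
    return th
def leave(y,th):
    p,o,n=pose(y,th,TZ,.008); r.servo_line(p,o,speed=.06)
    r.servo_line([*p[:2],UP],speed=.15)
E
python3 - <<'E'
from k import *
r.grab(5); print(r.sense()["opening"])
th=turn(-.065,.03,end=.6)
if th<.5: leave(-.065,th)
print(r.sense()["clock"],r.sense()["contact_force"])
E
```

```text
0.0004486876137213431
[(0.03, 7, 0.3), (0.03, 6, 0.6), (0.03, 5, 0.2), (0.03, 4, 0.5), (0.03, 3, 0.3), (0.03, 2, 0.4), (0.03, 1, 0.9), (0.03, 0, -0.0), (0.06, 0, -2.0), (0.09, 0, -2.4), (0.12, 0, -1.9), (0.15, 0, -1.8), (0.18, 0, -1.5), (0.21, 0, -2.1), (0.24, 0, -2.3), (0.27, 0, -4.2), (0.3, 0, -5.9), (0.33, 0, -7.6), (0.36, 0, -8.7), (0.39, 0, -10.7), (0.42, 0, -11.9), (0.45, 0, -12.8), (0.48, 0, -14.8), (0.51, 0, -16.6), (0.56, 0, -19.1), (0.61, 0, -21.1)] clock 11.725
11.725 [ -4.79609926 -21.27800395  -1.36703815]
```

The reaction on the tool points opposite to my sign convention. The stop check never fired, so I pressed this wrong key to about 21 N after it stopped at about 0.25 rad. I'll back off now, fix the sign and look at it.

```bash
sed -i 's/f=force(n)-f0@n/f=f0@n-force(n,2)/; s/\.008); r.reach/.004); r.reach/; s/back=\.008/back=.004/; s/th+=.03 if th<.5 else .05/th+=.04 if th<.5 else .08/' k.py
python3 - <<'E'
from k import *
import cv2,pickle
leave(-.065,.6)
p,o,n=pose(0,.09,UP,.004); r.reach(p,o)
s=r.snapshot("scene");pickle.dump(s,open("s1.pkl","wb"))
cv2.imwrite("pics/s1.png",cv2.resize(s["frame"][130:280,180:365,::-1],None,fx=4,fy=4,interpolation=cv2.INTER_CUBIC))
print(r.sense()["clock"],r.sense()["contact_force"])
E
```

```text
13.1 [-0.2256679  -1.00696617 -0.96915248]
```

View pics/s1.png

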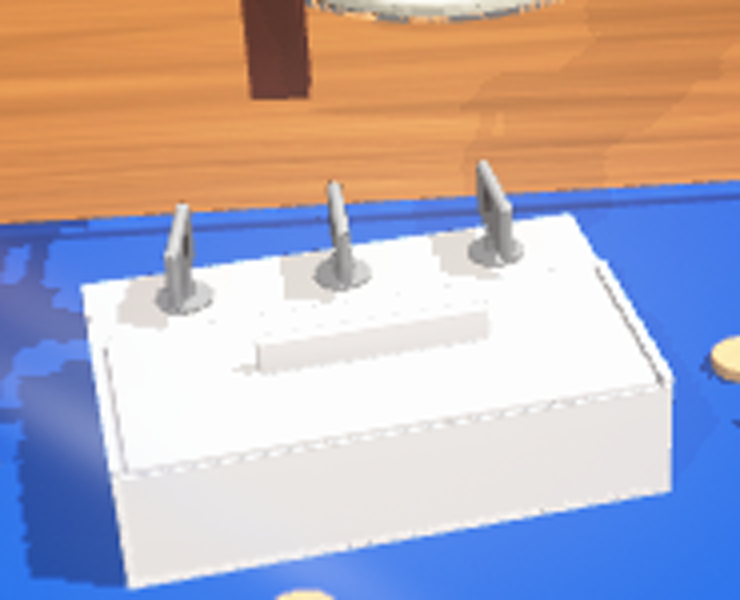

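The right key (image about (180,255)) stands only slightly turned and intact, and the fingers are clear of everything. I'll try the middle key, then the left if the middle one stops.

```bash
python3 - <<'E'
from k import *
for y,t0 in ((0,.09),(.065,.0)):
    th=turn(y,t0); leave(y,min(th,np.pi/2))
    if th>.6: print("works",y); break
print(r.sense()["clock"])
import cv2,pickle
s=r.snapshot("top");pickle.dump(s,open("s2.pkl","wb"))
a=cv2.resize(s["frame"][150:265,300:455,::-1],None,fx=5,fy=5,interpolation=cv2.INTER_CUBIC);cv2.imwrite("pics/t2.png",a)
E
```

```text
[(0.09, 3, -0.3), (0.09, 2, 0.4), (0.09, 1, -0.1), (0.09, 0, -0.1), (0.13, 0, 2.2), (0.17, 0, 3.0), (0.21, 0, 2.6), (0.25, 0, 2.7), (0.29, 0, 4.9), (0.33, 0, 6.6)] clock 17.0
[(0.0, 3, 0.0), (0.0, 2, -0.2), (0.0, 1, -0.3), (0.0, 0, -0.2), (0.04, 0, 1.4), (0.08, 0, 1.9), (0.12, 0, 1.5), (0.16, 0, 2.1), (0.2, 0, 2.3), (0.24, 0, 2.2), (0.28, 0, 3.1), (0.32, 0, 3.1), (0.36, 0, 2.6), (0.4, 0, 3.4), (0.44, 0, 3.6), (0.48, 0, 3.4), (0.52, 0, 4.0), (0.6, 0, 4.1), (0.68, 0, 3.9), (0.76, 0, 3.5), (0.84, 0, 4.4), (0.92, 0, 5.0), (1.0, 0, 4.2), (1.08, 0, 4.5), (1.16, 0, 4.4), (1.24, 0, 3.5), (1.32, 0, 3.3), (1.4, 0, 4.0), (1.48, 0, 3.2), (1.56, 0, 4.1), (1.64, 0, 4.4)] clock 28.0167
works 0.065
28.8667
```

View pics/t2.png

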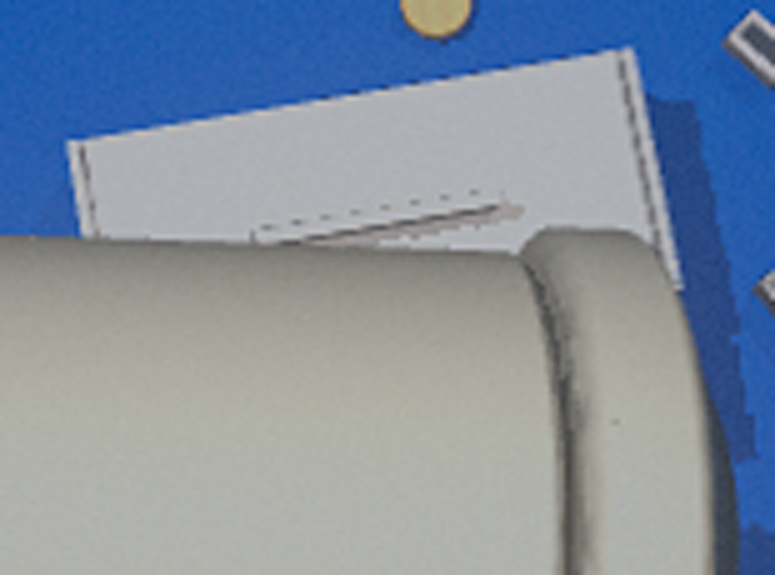

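The arm hides the deck from the top camera, so I'll use the scene view instead.

```bash
python3 - <<'E'
from k import *
from h import proj
import cv2,pickle
s=r.snapshot("scene");pickle.dump(s,open("s3.pkl","wb"))
a=cv2.resize(s["frame"][150:230,240:390,::-1],None,fx=5,fy=5,interpolation=cv2.INTER_CUBIC)
for deg,c in((75,(0,0,255)),(90,(0,160,0)),(105,(255,0,0))):
    t=np.radians(deg);u=np.array([-np.cos(t),np.sin(t)])*.022
    q=[[*(O+RB@(np.array([-.045,.065])+k*u)),.099] for k in(-1,1)]
    pp=((proj(s,q)-[240,150]+.5)*5).round().astype(int);cv2.line(a,pp[0].tolist(),pp[1].tolist(),c,1)
cv2.imwrite("pics/s3.png",a);print(r.sense()["clock"])
E
```

```text
28.9667
```

View pics/s3.png

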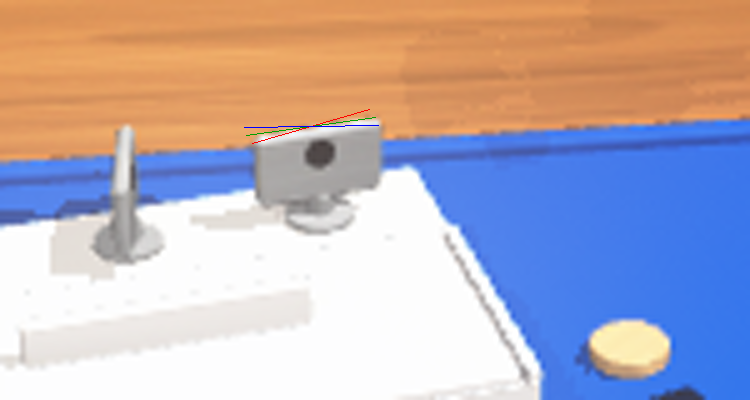

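The working (left) key's bow at image (320,155) lies parallel to the 90° line (about 88°), so the bolt is drawn. Now I'll push the lid.

```bash
python3 - <<'E'
from k import *
import cv2,pickle
o=[180,0,np.degrees(PHI)];n=RB@np.array([1,0]);Z=.069+.006+.182
P=lambda x,z=Z:[*(O+RB@np.array([x,0])),z]
r.reach(P(.003,UP),o); r.servo_line(P(.003),speed=.12); r.wait(.1)
f0=r.sense()["contact_force"][:2]@n
log=[]
def go(x,sp):
    r.servo_line(P(x),speed=sp); f=f0-force(n,2); log.append((round(x,4),round(float(f),1))); return f
go(.006,.03)
for x in (.009,.0105,.012):
    f=go(x,.03)
    if f>8: break
else:
    x=.020
    if go(x,.04)<8:
        x=.066; f=go(x,.05)
        while f<6 and x<.078: x+=.0015; f=go(x,.03)
print(log,r.sense()["clock"])
r.servo_line(P(x-.012),speed=.06); r.servo_line(P(x-.012,UP+.03),speed=.15)
print(r.sense()["clock"],r.sense()["contact_force"])
s=r.snapshot("scene")
cv2.imwrite("pics/s4.png",cv2.resize(s["frame"][140:300,140:400,::-1],None,fx=3,fy=3,interpolation=cv2.INTER_CUBIC))
E
```

```text
[(0.006, 1.7), (0.009, 1.2), (0.0105, 2.5), (0.012, 2.7), (0.02, 1.9), (0.066, 1.9), (0.0675, 1.6), (0.069, 2.2), (0.0705, 2.5), (0.072, 6.9)] 34.0333
35.1667 [-0.16775363 -0.1120019  -0.611473  ]
```

View pics/s4.png

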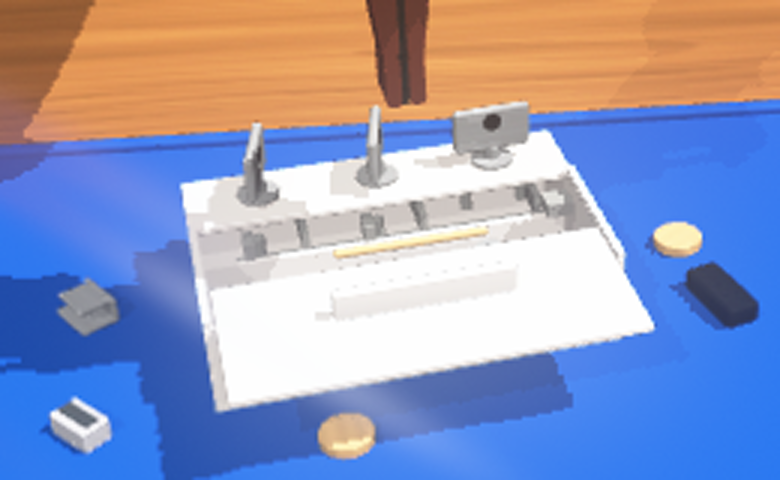

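The lid is open to its stop: the ridge is at (425,290) and force rose to 6.9 N at 62–63 mm of travel. The key is still crosswise at (490,130), the bystanders in view haven't moved, and the fingers are clear.

```bash
python3 -c "
from station import r
print(r.hand_in())"
```

```text
the job is handed in; nothing more can be done
None
```

The job is handed in: the left key works and stands at about 88°, the lid is open to its stop, and the bystanders in view haven't moved; however, a sign error in my force check pressed the wrong right key to about 21 N after it stopped, against the "no forcing" instruction.

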